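# Lock the tube rotator's drive with its locking pin

## Task

Lock the tube rotator's drive before it is moved: take the orange-headed locking pin out of its blue stand, set its tip on the dark sprung strip at either end of the slot in the rotator's metal cover plate, and feel along the strip with light pressure until it drops into the hidden socket. Let the pin go fully home, upright with its collar flat on the cover plate, and leave it there released. Be gentle: never push the pin against the rotator with 20 N or more, and leave the tube rack, bottle and tip box where they are.

Things in the scene. Friction and masses are not known exactly. Their poses are not given: they have to be found in the camera images.
- rotator: Cream tube rotator, fixed: base 220 (x) x 460 (y) x 83 mm high, red keypad on its -x side; at its -y end two uprights, a motor box and a white clip disc (all at y below -215 mm, up to 330 mm high). Origin on the bench straight below the slot's centre; y runs along the slot, x across it, z up. The aluminium cover plate round the slot is 68 x 130 mm, its top 85 mm above the bench.
- slot (a point): Centre of the slot in the cover plate, level with the plate's top (85 mm above the bench); y along the slot, x across it, z up. The slot is 14 mm wide and 90 mm long (y from -45 to +45 mm), with side walls that go deeper than the pin. The plate lies on a soft gasket: pressed down, as by the pin's collar at the end, it yields 1 mm per 3 N for up to 5 mm, and springs back; sideways it is rigid.
- floor (a point): Centre of the slot's floor, 4 mm below the plate's top: a flat dark strip on springs that fills the whole slot. It takes 2.6 N to start sinking, then 1.2 N more per mm, and bottoms hard after 6 mm. Pressed 3 mm in, it pushes back with about 6 N; over the socket that force is lost, and on sliding further the tip butts against the socket's far wall. Fixed; same axes as slot.
- slot_end (a point): Point on the strip's surface 10 mm in from the slot's +y end (y = +35 mm from the slot's centre). The hidden socket, 12.5 mm long and as wide as the slot, has its centre anywhere from y = -22 to +22 mm from the slot's centre: where the drive stopped, not measured. It is closed flush by a shutter coloured like the strip, which gives way under less than 1.2 N, 34 mm deep or more.
- stand: Blue plastic stand, a block 60 x 60 x 42 mm fixed to the bench, origin at the centre of its underside, z up. The pin stands upright in its 12.5 mm wide, 38 mm deep hole at the centre, with the collar on the block's top.
- pin_grip (a point): Centre of the locking pin's orange square head (20 x 20 mm, 38 mm tall; sides along this point's x and y; z up the pin), where the pin is grasped: 59 mm above the tip and 25 mm above the underside of the collar. The pin weighs about 160 g.
- pin_tip (a point): Lower end of the locking pin: flat tip of a steel shank 10 mm in diameter with a 1 mm chamfer. The shank is 34 mm long up to the underside of a round steel collar 26 mm in diameter and 6 mm thick; the head stands on the collar. z points up the pin.
- rack_center (a point): Bystander: centre of a loose orange tube rack with capped tubes, 80 x 160 x 90 mm; this point is 45 mm above the bench.
- flask_center (a point): Bystander: centre of a bottle with an orange cap, 60 mm in diameter, 130 mm tall; this point is 65 mm above the bench.
- tipbox_center (a point): Bystander: centre of a shut green pipette-tip box with a white lid, 85 x 120 x 50 mm; this point is 25 mm above the bench.
Things that resemble listed ones, but are neither listed nor needed, are in the scene too. What is meant by the part that bears pin_grip is not green or pink, and is the smaller of those in its own colour.

How it is judged (in metres and radians):
On the way, in this order (a step that is already met when the one before it is completed fails the run):
1. The pin is lifted clear of its stand (z of pin_tip in the frame of stand above 0.05 m), for 0.1 s.
2. The tip rests on the strip, pressed with 0.8 N or more, within 17 mm of either end of the slot (contact force between pin and rotator above 0.8 N and x of pin_tip in the frame of slot between -0.009 and 0.009 m and z of pin_tip in the frame of slot between -0.013 and -0.0025 m and (y of pin_tip in the frame of slot between 0.028 and 0.046 m or y of pin_tip in the frame of slot between -0.046 and -0.028 m)), for 0.15 s.
At the end, for the whole second after the job is handed in: The pin stands in the socket in the slot, its collar within 2.5 mm of the cover plate (tip at least 31.5 mm below the plate's top), within 5 degrees of upright, at rest and released (z of pin_tip in the frame of slot between -0.04 and -0.0315 m and x of pin_tip in the frame of slot between -0.009 and 0.009 m and y of pin_tip in the frame of slot between -0.03 and 0.03 m and angle between pin_tip's own z axis and vertical below 0.09 rad and linear speed of pin below 0.02 m/s and contact force between pin and the fingers below 0.05 N); the robot touches nothing.
It fails at once if The pin is pushed against the rotator with 20 N or more (contact force between pin and rotator above 20 N).
It fails at once if The tube rack is moved by more than 20 mm (distance of rack_center from where it was at the start of the episode above 0.02 m).
It fails at once if The bottle is moved by more than 20 mm (distance of flask_center from where it was at the start of the episode above 0.02 m).
It fails at once if The tip box is moved by more than 20 mm (distance of tipbox_center from where it was at the start of the episode above 0.02 m).
It also fails if it takes over 51 s, if anything falls off the work surface, if the arm or the gripper's body presses on something with over 40 N, if the wrist force passes 120 N, or if a joint passes its speed limit or range.

## Robot

A 6-joint arm with a two-finger parallel gripper is mounted at the origin on the work surface. World frame = base frame: x ahead of the robot, y to its left, z up, the work surface at z = 0. Lengths are in mm, angles in rad, forces in N, time in s.
With the tool pointing down it reaches from about 350 to 975 mm from the base axis. Payload 7.1 kg.
Tool frame: the origin (TCP) lies midway between the tips of the shut fingers; the grasp point (between the pads) lies 19 mm behind it (ctrl.tcp_to_grasp is the distance from the TCP to the grasp point, in mm); z points along the fingers, y is the line along which they close (so a half turn about z gives the same grasp; the last joint's range is limited). The gripper opens to 88 mm and grips with 3 to 60 N. Pads are 20 mm wide; open, the fingers measure 115 mm over their backs; the gripper's body (75 mm by 178 mm) begins 61 mm behind the grasp point.
Start: joints at [-1.236, 0.423, 1.63, -0, 1.089, -0.019], TCP at [216.557, -586.266, 222.675] pointing down, gripper open.
Joint ranges: [-3, 3], [-0.9, 2.11], [0.09, 2.58], [-1.31, 4.45], [0.11, 2.69], [-2.54, 2.54]. Speed limits (rad/s): [2.39, 2.39, 3.01, 3.14, 3.14, 3.14].

## Interface

Orientations are given as a rotation vector (axis times angle).
In Python, from workcell import get_obs, cams, ticket, boxes_of, ctrl gives the robot as it stands.
- The arm moves only by the shell command python3 -m creep 'ROWS' [OPENING]. ROWS is JSON, one flat list of numbers, 4 for each row, row after row: the shift along the world's x, y, z in m, then the turn about the world's z in rad. In form: [tx, ty, tz, spin, tx, ty, tz, spin, ...]. A call has 1 to 10 rows; each row is the pose to reach, as a shift and turn from the pose commanded when the call began; what a row does not reach only later rows make up. A row lasts 1/12 s, in which the tool goes at most 41.7 mm and 7.16 degrees, less where a joint would pass 70% of its speed; a pose out of reach is approached as far as the arm can. A call with a gripper value outside its range is refused whole. OPENING is the opening, from 0 (shut) to 1 (fully open), set as the call begins (- or left out, the last holds). The fingers move at their own pace and stop on an object; the grip force is fixed at half the most. Time passes only in rows, so rows that repeat a pose let the fingers close. It gives the time, the measured TCP pose, the force, the opening and the grip force at its end, in the units of the state.
- get_obs(): the state, without advancing time (a new reading comes with each control period).
- cams.get_image(name): name is "scene" or "top"; returns (picture, depth): 384x512x3 uint8, red, green, blue; 384x512 float32, mm along the optical axis (not along the pixel's ray), 0 where there is no reading.
- cams.get_calibration(name): a dict with "mtx" (3x3 intrinsics, pixels), "R" (3x3) and "t" (3): a world point X has camera coordinates R X + t. Camera axes: x right, y down, z forward; pixel columns grow to the right and rows downward; lengths in mm; the calibration is good to about 2 mm. A picture is of the moment at which its call begins. get_calibration takes no time and is no camera call.
- ticket.close_job(): hands the job in; it is judged then, once.
Trained networks look in the newest picture that a camera, given by its name, has taken for a name from the list of things; names that differ only in an ending like _2 or _b are one class to them, and where a whole thing is asked for, a point or a joint stands for the part that bears it (a point fixed in the world has none). Each returns a list of dicts, best first, with "score" (0 to 1); they miss things now and then, are a little off and sometimes report something else, mostly with a low value. They report only what shows in the picture. A call takes as long as a camera call. They do not tell look-alikes from the thing itself.
- boxes_of(camera, target): "centre" ([column, row] in pixels, amid what is visible of it).
The state is a dict: "t": time; "qpos": joint angles; "qvel": joint speeds; "joint_torque": joint torques, N m; "ee_pos": TCP position; "orientation": TCP orientation; "ft_force": force on the tool from outside, world axes, zero at the start; "moment": the same for the moment, N m; "width": finger opening in mm; "grasp_force": force on a finger pad.
Only numpy, scipy, OpenCV 4.12 (cv2) and the standard library are available. Lean on these libraries where they do the work, as an engineer would, in place of code of your own. Each camera call takes 0.05 s, during which the arm holds its last target. There are 200 camera calls.

## Working session

There is one attempt and no reset: what is moved stays moved. The work goes in short steps, Python scripts to look and compute and a shell command to move; the robot and the scene stay as the last step left them, time stands still between calls to the robot, and variables do not carry over. Pictures are saved under pics/ and viewed, at most 10 in all, crops included, and the job is handed in when it is done.

```bash
mkdir -p pics
cat > h.py <<'E'
import numpy as np, cv2
from workcell import get_obs, cams, ticket, boxes_of, ctrl
def cloud(cam):
    im,d=cams.get_image(cam); c=cams.get_calibration(cam); K=np.array(c["mtx"]);R=np.array(c["R"]);t=np.array(c["t"]).ravel()
    v,u=np.mgrid[:384,:512]; P=np.stack([(u-K[0,2])/K[0,0]*d,(v-K[1,2])/K[1,1]*d,d],-1)
    W=(P-t)@R; W[d==0]=np.nan
    return im,W
E
python3 - <<'E'
from h import *
for cam in ("scene","top"):
    im,W=cloud(cam); np.savez("/tmp/%s.npz"%cam,im=im,W=W)
    cv2.imwrite(f"pics/{cam}0.png",cv2.resize(im[:,:,::-1],(800,600)))
    for n in ("rotator","slot","slot_end","stand","pin_grip","pin_tip","rack_center","flask_center","tipbox_center"):
        for b in boxes_of(cam,n)[:4]:
            u,v=np.round(b["centre"]).astype(int); print(cam,n,round(b["score"],2),u,v,np.round(W[v,u]))
o=get_obs();print(o["t"],o["ee_pos"],o["orientation"],o["ft_force"],o["width"])
E
```

```text
scene rotator 0.58 201 125 [ 534. -154.   84.]
scene slot 0.94 201 127 [ 539. -142.   85.]
scene slot_end 0.97 198 127 [ 546. -146.   85.]
scene stand 0.55 307 248 [510. 322.  43.]
scene pin_grip 0.83 282 264 [596. 360.  85.]
scene pin_grip 0.77 290 212 [491. 229.  55.]
scene pin_grip 0.59 340 267 [515. 417.  92.]
scene pin_grip 0.5 395 268 [399. 444.  51.]
scene pin_tip 0.93 281 268 [598. 361.  76.]
scene pin_tip 0.61 339 268 [515. 415.  87.]
scene pin_tip 0.57 290 210 [492. 230.  63.]
scene pin_tip 0.56 310 233 [503. 315.  75.]
scene rack_center 0.65 220 298 [720. 373.  86.]
scene tipbox_center 0.61 396 267 [397. 444.  52.]
scene tipbox_center 0.57 218 298 [722. 370.  83.]
top rotator 0.72 399 199 [ 536. -162.   85.]
top slot 0.9 402 198 [ 538. -170.   83.]
top slot_end 0.55 402 198 [ 538. -170.   83.]
top stand 0.76 208 216 [508. 301.  45.]
top pin_grip 0.6 189 183 [586. 338. 107.]
top pin_grip 0.59 163 220 [501. 399. 109.]
top pin_grip 0.51 238 228 [477. 226.  76.]
top pin_tip 0.69 184 181 [591. 349. 109.]
top pin_tip 0.67 164 218 [506. 396. 112.]
top pin_tip 0.48 240 226 [482. 221.  79.]
top rack_center 0.79 195 139 [699. 328.  63.]
top flask_center 0.86 331 100 [777.  -5. 103.]
top flask_center 0.47 206 220 [498. 301.  93.]
top tipbox_center 0.65 159 270 [379. 423.  51.]
1.0 [ 216.55628004 -586.27235277  222.69731251] [ 3.09254131e+00  5.52882350e-01 -1.50362465e-05] [ 0.1329534  -0.56163074  0.47932854] 87.60586216862555
```

View pics/scene0.png

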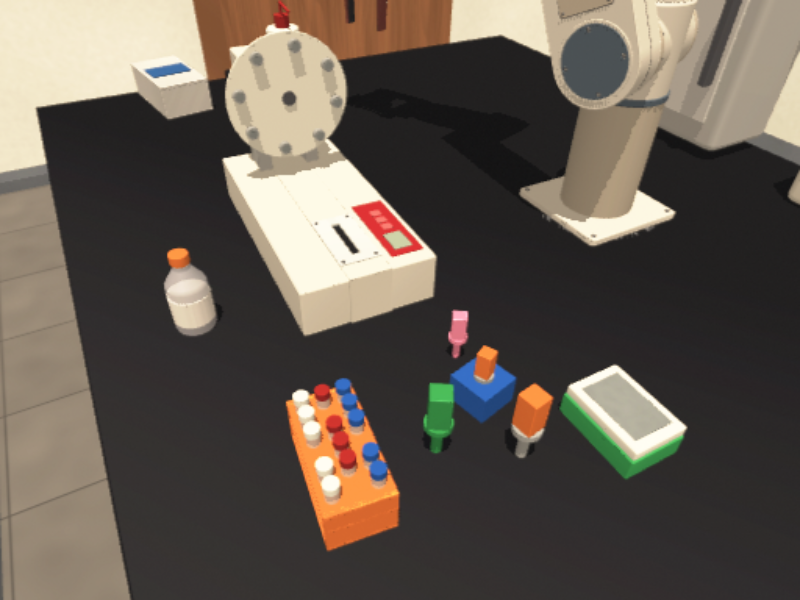

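View pics/top0.png

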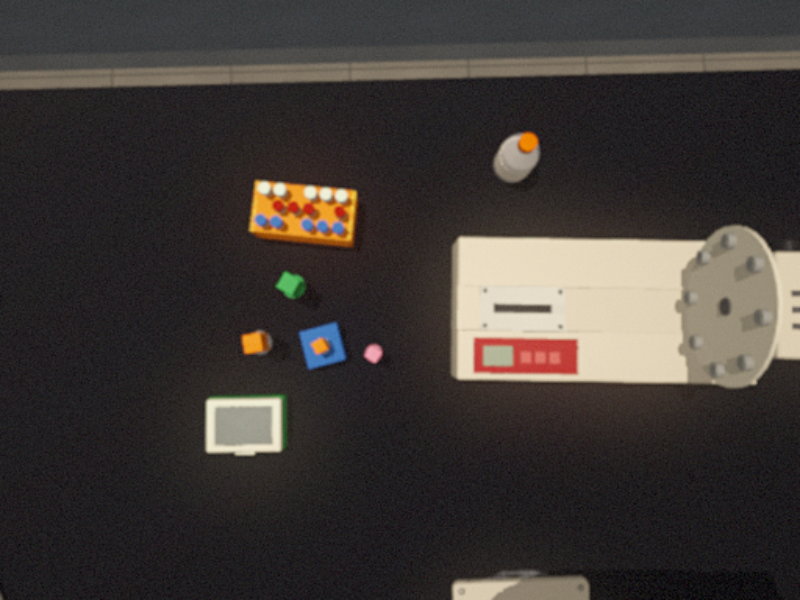

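The scene shows two orange-headed pins: a small one in the blue stand (scene 310,233; top 205,221 px) and a larger free-standing one (scene 340,267; top 163,219). The small one in the stand fits ("smaller of its colour", in the blue stand). Next I confirm it in a crop and measure.

Run:
```python
from h import *
S={c:np.load(f"/tmp/{c}.npz") for c in("scene","top")}
im=S["top"]["im"];crop=cv2.resize(im[190:250,140:250,::-1],None,fx=5,fy=5,interpolation=cv2.INTER_CUBIC)
im2=S["scene"]["im"];c2=cv2.resize(im2[210:300,270:360,::-1],(550,550),interpolation=cv2.INTER_CUBIC)
c2=cv2.resize(c2,(300,300)); out=np.hstack([cv2.copyMakeBorder(crop,0,0,0,0,0)[:300],c2])[:, :800]; 
c3=cv2.resize(im[175:225,300:370,::-1],(420,300),interpolation=cv2.INTER_CUBIC)
cv2.imwrite("pics/crop1.png",np.vstack([cv2.resize(out,(800,300)),np.hstack([c3,np.zeros((300,380,3),np.uint8)])]))
def hsv(i): return cv2.cvtColor(i,cv2.COLOR_RGB2HSV)
def rect(p):
    (cx,cy),(w,h),a=cv2.minAreaRect(p.astype(np.float32)); return np.round([cx,cy,w,h,a],1)
for c in S:
    im,W=S[c]["im"],S[c]["W"];H=hsv(im);h,s,v=[H[...,i] for i in range(3)]
    xy=np.hypot(W[...,0]-508,W[...,1]-305)<60
    o=xy&(h<18)&(s>130)&(v>80); b=xy&(h>95)&(h<130)&(s>120)&(W[...,2]>35)&(W[...,2]<50)
    P=W[o]; print(c,"orange n",len(P),"med",np.round(np.median(P,0)),"z",np.round(np.percentile(P[:,2],[2,50,90,98]),1))
    Pt=P[P[:,2]>80]; 
    if len(Pt)>5: print(" top rect",rect(Pt[:,:2]), Pt.mean(0).round(1),len(Pt))
    B=W[b]; print(" stand",len(B),np.median(B,0).round(1),rect(B[:,:2]))
    # pixel rect of blobs unprojected to a plane
    cal=cams.get_calibration(c);K=np.array(cal["mtx"]);R=np.array(cal["R"]);t=np.array(cal["t"]).ravel()
    def plane(uv,z):
        r=(np.c_[uv,np.ones(len(uv))]@np.linalg.inv(K).T)@R; C=-R.T@t; return C+r*((z-C[2])/r[:,2])[:,None]
    pl=(W[...,2]>70)&(W[...,2]<92)&(abs(W[...,0]-537)<34)&(abs(W[...,1]+150)<80)&(v<90)
    n,l,st,ce=cv2.connectedComponentsWithStats(pl.astype(np.uint8)); k=1+np.argmax(st[1:,4]) 
    vu=np.argwhere(l==k); X=plane(vu[:,::-1],83); print(" slot",len(vu),W[l==k].mean(0).round(1),rect(X[:,:2]),X.mean(0).round(1), st[k])
    for m,z,nm in((o,86,"orange@86"),(b,42,"blue@42")):
        X=plane(np.argwhere(m)[:,::-1],z); print(" ",nm,rect(X[:,:2]))
    ru=cv2.inRange(W[...,2],75,92)>0; ru&=(v>120)&(abs(W[...,0]-560)<160)&(W[...,1]>-170)&(W[...,1]<0)
    Q=W[ru]; print(" rot top z",np.median(Q[:,2]).round(1),"x",np.percentile(Q[:,0],[.5,99.5]).round(),"ymax",np.percentile(Q[:,1],99.5).round())
```

```text
scene orange n 232 med [501. 312.  77.] z [50.3 77.1 87.2 88.2]
 top rect [495.3 307.3  22.9  20.3  27.9] [497.1 309.1  85.4] 105
 stand 545 [506.7 318.6  42.5] [495.5 307.2  62.3  62.   13.4]Traceback (most recent call last):
  File "<stdin>", line 24, in <module>
    return _wrapfunc(a, 'argmax', axis=axis, out=out, **kwds)
    return bound(*args, **kwds)
ValueError: attempt to get argmax of an empty sequence
```

View pics/crop1.png

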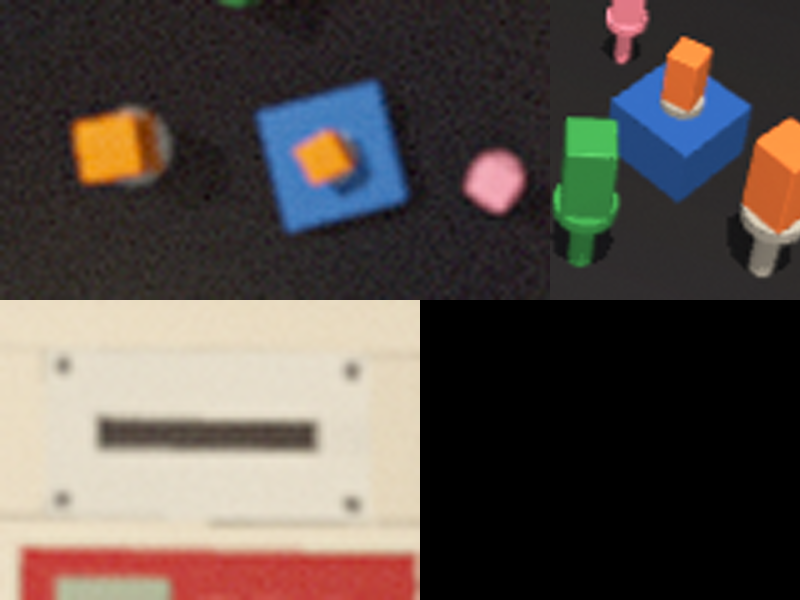

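The crop confirms it: the small orange head stands in the blue block, turned about 28°. The networks' slot points are off, because the true slot shows at about top (334,197) and scene (221,152). I'll measure it there.

```bash
cat > m.py <<'E'
from h import *
S={c:np.load(f"/tmp/{c}.npz") for c in("scene","top")}
def rect(p):
    (cx,cy),(w,h),a=cv2.minAreaRect(p.astype(np.float32)); return np.round([cx,cy,w,h,a],1)
for c,win in(("scene",(135,168,205,238)),("top",(175,222,305,368))):
    im,W=S[c]["im"],S[c]["W"];H=cv2.cvtColor(im,cv2.COLOR_RGB2HSV);h,s,v=[H[...,i] for i in range(3)]
    cal=cams.get_calibration(c);K=np.array(cal["mtx"]);R=np.array(cal["R"]);t=np.array(cal["t"]).ravel()
    def plane(uv,z):
        r=(np.c_[uv,np.ones(len(uv))]@np.linalg.inv(K).T)@R; C=-R.T@t; return C+r*((z-C[2])/r[:,2])[:,None]
    w=np.zeros_like(v,bool);w[win[0]:win[1],win[2]:win[3]]=1
    n,l,st,ce=cv2.connectedComponentsWithStats((w&(v<130)).astype(np.uint8)); k=1+np.argmax(st[1:,4])
    vu=np.argwhere(l==k); X=plane(vu[:,::-1],83)
    print(c,"slot px",ce[k].round(1),st[k],"depthxyz",W[l==k].mean(0).round(1),"plane",rect(X[:,:2]),X.mean(0).round(1))
    d=X[:,:2]-X[:,:2].mean(0); e,V=np.linalg.eigh(d.T@d); print("  axis deg from y",np.degrees(np.arctan2(-V[0,1],V[1,1])).round(2))
    wh=w&(v>130); print("  plate z",np.median(W[wh][:,2]).round(1))
    red=(h>170)|(h<6);red&=(s>130)&(W[...,2]>75)&(W[...,2]<95)&(W[...,1]<0)
    X=plane(np.argwhere(red)[:,::-1],84); print("  red",rect(X[:,:2]))
    xy=np.hypot(W[...,0]-505,W[...,1]-308)<60
    o=xy&(h<18)&(s>130)&(v>80); b=xy&(h>95)&(h<130)&(s>100)
    bt=b&(W[...,2]>36)&(W[...,2]<50)
    cnt=max(cv2.findContours(bt.astype(np.uint8),0,2)[0],key=cv2.contourArea)[:,0,:]
    X=plane(cnt,42); print("  stand",rect(X[:,:2]))
    o2=o&(W[...,2]>81) if c=="scene" else o&(v>np.percentile(v[o],30)); X=plane(np.argwhere(o2)[:,::-1],86); print("  head top",rect(X[:,:2]),X.mean(0).round(1), "hz",np.median(W[o2][:,2]))
    for nm,p,r in(("bigpin",(515,410),35),("green",(595,355),35),("pink",(490,230),30)):
        q=(np.hypot(W[...,0]-p[0],W[...,1]-p[1])<r)&(W[...,2]>25)&(s>60); print("  ",nm,W[q].mean(0).round(),W[q].min(0).round(),W[q].max(0).round())
E
python3 m.py
```

```text
scene slot px [221.  152.8] [213 144  16  18  85] depthxyz [542.   -8.   82.1] plane [542.3  -7.7  81.9  10.8  87.6] [542.5  -6.7  83. ]
  axis deg from y -2.67
  plate z nan
  red [469.3 -44.1  88.4  54.1  88.9]
  stand [497.2 308.6  66.   63.5  13.4]
  head top [497.3 309.4  25.4  21.3  28.9] [496.6 308.7  86. ] hz 86.31935161687854
   bigpin [508. 408.  91.] [488. 389.  56.] [519. 420. 111.]
   green [596. 356.  83.] [573. 332.  25.] [609. 368. 109.]
   pink [485. 230.  60.] [469. 214.  25.] [494. 239.  81.]
top slot px [333.9 197.1] [317 195  35   5 145] depthxyz [nan nan nan] plane [544.9  -6.7  82.    9.6  88.4] [544.7  -6.4  83. ]
  axis deg from y -3.91
  plate z nan
  red [470.9 -42.   86.4  50.   88.4]
  stand [495.  306.   59.8  60.4  13.4]
  head top [495.5 306.4  18.1  17.   25.4] [494.6 307.   86. ] hz 86.43348077334903
   bigpin [503. 399.  99.] [486. 387.  50.] [520. 418. 113.]
   green [588. 345.  93.] [572. 331.  48.] [608. 366. 110.]
   pink [481. 224.  70.] [468. 212.  38.] [494. 237.  82.]
```

```bash
python3 -m creep '[0.28,0.893,-0.09,0.125,0.28,0.893,-0.09,0.125,0.28,0.893,-0.09,0.125,0.28,0.893,-0.09,0.125,0.28,0.893,-0.09,0.125,0.28,0.893,-0.09,0.125,0.28,0.893,-0.09,0.125,0.28,0.893,-0.09,0.125,0.28,0.893,-0.09,0.125,0.28,0.893,-0.09,0.125]'
```

```text
t: 1.83
ee_pos: [340.9, -188.8, 182.9]
orientation: [3.052, 0.744, 0.001]
ft_force: [1.0, -0.6, 0.3]
width: 87.7
grasp_force: 0.0
```

Run:
```python
from h import *
S={c:np.load(f"/tmp/{c}.npz") for c in("scene","top")}
for c in S:
    W=S[c]["W"];im=S[c]["im"]; m=(abs(W[...,2]-83)<6)&(im.min(-1)>90)
    # base top: per-y-bin x edges
    for side in(0,1):
        pts=[]
        for y in range(-190,85,5):
            q=W[m&(abs(W[...,1]-y)<3)&(W[...,0]>400)&(W[...,0]<700)]
            if len(q)>8: pts.append((y,q[:,0].min() if side==0 else q[:,0].max()))
        p=np.array(pts); f=np.polyfit(p[:,0],p[:,1],1)
        for _ in range(5):
            r=p[:,1]-np.polyval(f,p[:,0]); k=abs(r)<max(2,1.5*np.median(abs(r))); f=np.polyfit(p[k,0],p[k,1],1)
        print(c,side,"x at y=-7",np.polyval(f,-7).round(1),"tilt deg(from y, ccw+)",np.degrees(-np.arctan(f[0])).round(2),k.sum(),len(p))
```

```text
scene 0 x at y=-7 436.8 tilt deg(from y, ccw+) -2.51 46 55
scene 1 x at y=-7 653.9 tilt deg(from y, ccw+) -2.74 52 55
top 0 x at y=-7 435.3 tilt deg(from y, ccw+) -2.6 55 55
top 1 x at y=-7 652.8 tilt deg(from y, ccw+) -2.63 55 55
```

```bash
python3 -m creep '[0.155,0.496,-0.05,0,0.155,0.496,-0.05,0,0.155,0.496,-0.05,0,0.155,0.496,-0.05,0,0.155,0.496,-0.05,0,0.155,0.496,-0.05,0,0.155,0.496,-0.05,0,0.155,0.496,-0.05,0,0.155,0.496,-0.05,0,0.155,0.496,-0.05,0]' && python3 -m creep '[0,0.08,0,0,0,0.08,0,0,0,0.08,0,0]'; python3 -c "
from workcell import get_obs
print(get_obs()['ee_pos'])"
```

```text
t: 2.67
ee_pos: [464.6, 207.8, 142.8]
orientation: [-3.052, -0.746, -0.001]
ft_force: [0.3, -0.1, 0.2]
width: 87.8
grasp_force: 0.0
t: 2.92
ee_pos: [465.3, 291.6, 143.3]
orientation: [-3.048, -0.751, -0.005]
ft_force: [-0.1, -0.6, 0.4]
width: 88.0
grasp_force: 0.0
[465.28465812 291.59183741 143.27415242]
```

```bash
python3 -m creep '[0.031,0.016,0,0,0.031,0.016,0,0,0.031,0.016,-0.03,0,0.031,0.016,-0.03,0,0.031,0.016,-0.03,0]'
python3 - <<'E'
from h import *
im,W=cloud("scene"); cv2.imwrite("pics/s2.png",cv2.resize(im[150:310,200:412,::-1],(795,600),interpolation=cv2.INTER_CUBIC))
o=get_obs();print(o['ee_pos'],o['ft_force'])
E
```

```text
t: 3.33
ee_pos: [494.0, 300.1, 111.8]
orientation: [3.051, 0.744, -0.006]
ft_force: [-0.5, 1.0, -0.2]
width: 87.9
grasp_force: 0.0
[494.81742781 300.56842686 112.83486668] [0.34211619 0.04607489 1.07151336]
```

View pics/s2.png

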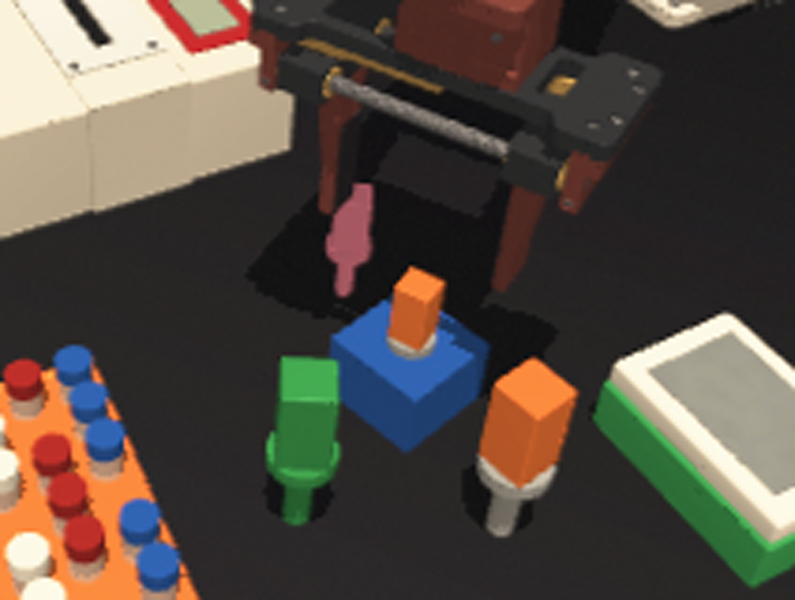

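The gripper straddles the small orange head (crop 418,305), clear of the pink, green and big orange pins. I'll shift the last few mm and go down.

```bash
python3 -m creep '[0.001,0.007,0,0,0.001,0.007,-0.03,0,0.001,0.007,-0.045,0,0.001,0.007,-0.055,0,0.001,0.007,-0.06,0,0.001,0.007,-0.061,0,0.001,0.007,-0.061,0,0.001,0.007,-0.061,0]'
```

```text
t: 4.05
ee_pos: [497.0, 308.8, 52.9]
orientation: [-3.052, -0.745, -0.002]
ft_force: [-0.1, -0.0, 0.1]
width: 87.9
grasp_force: 0.0
```

```bash
python3 -m creep '[0,0,-0.001,0,0,0,-0.001,0,0,0,-0.001,0,0,0,-0.001,0,0,0,-0.001,0,0,0,-0.001,0,0,0,-0.001,0,0,0,-0.001,0,0,0,-0.001,0,0,0,-0.001,0]' 0
```

```text
t: 4.88
ee_pos: [496.3, 308.4, 50.9]
orientation: [3.052, 0.745, -0.0]
ft_force: [0.9, 0.3, 0.5]
width: 24.4
grasp_force: 0.0
```

```bash
python3 -m creep '[0,0,0,0,0,0,0,0,0,0,0,0,0,0,0,0]'
```

```text
t: 5.22
ee_pos: [496.3, 308.4, 50.9]
orientation: [-3.052, -0.745, 0.0]
ft_force: [-1.0, 0.6, -0.4]
width: 20.0
grasp_force: 30.0
```

```bash
python3 -m creep '[0,0,0.015,0,0,0,0.04,0,0,0,0.07,0,0,0,0.095,0,0,0,0.11,0,0,0,0.11,0]'
python3 - <<'E'
from h import *
for c in("scene","top"):
    im,W=cloud(c); np.savez(f"/tmp/l{c}.npz",im=im,W=W)
o=get_obs();print(o['ee_pos'],o['ft_force'],o['moment'],o['width'])
im=np.load("/tmp/lscene.npz")["im"]; cv2.imwrite("pics/s3.png",cv2.resize(im[150:310,200:412,::-1],(795,600),interpolation=cv2.INTER_CUBIC))
E
```

```text
t: 5.72
ee_pos: [498.1, 309.5, 164.3]
orientation: [-3.05, -0.745, -0.009]
ft_force: [0.2, 0.9, -0.7]
width: 20.0
grasp_force: 30.0
[496.24734311 308.32001071 160.7719277 ] [ 0.17696631  0.21472431 -1.72628486] [-0.0281462   0.00293977  0.01915546] 19.85453572603135
```

View pics/s3.png

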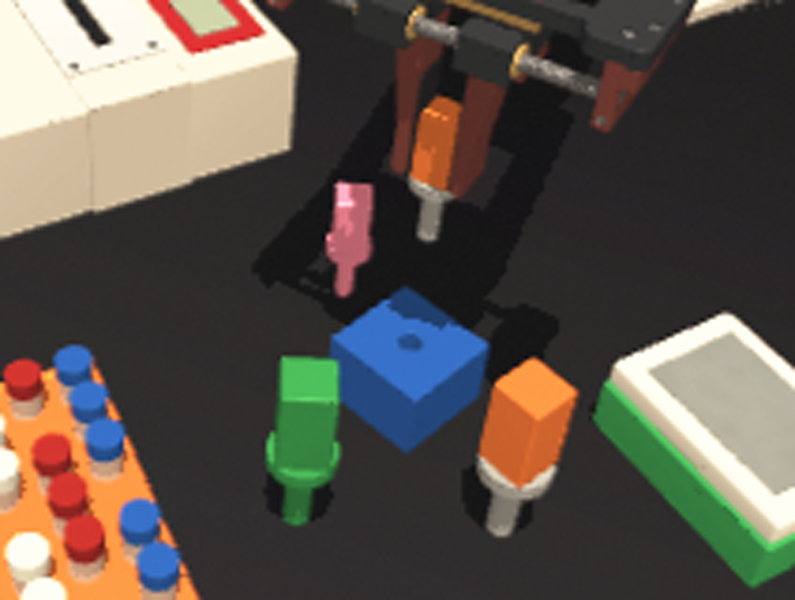

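The pin hangs upright and clear of the stand (tip at crop 428,238). I'll carry it over the slot's +y end.

```bash
python3 -m creep '[0.0495,-0.28,0,0,0.0495,-0.28,0,0,0.0495,-0.28,0,0,0.0495,-0.28,0,0,0.0495,-0.28,0,0,0.0495,-0.28,0,0,0.0495,-0.28,0,0,0.0495,-0.28,0,0,0.0495,-0.28,0,0,0.0495,-0.28,0,0]'
python3 - <<'E'
from h import *
for c in("scene","top"):
    im,W=cloud(c); np.savez(f"/tmp/c{c}.npz",im=im,W=W)
o=get_obs();e=o['ee_pos'];print(e,o['ft_force'],o['moment'])
im=np.load("/tmp/cscene.npz")["im"]; cv2.imwrite("pics/s4.png",cv2.resize(im[90:180,170:290,::-1],(800,600),interpolation=cv2.INTER_CUBIC))
for c in("scene","top"):
    cal=cams.get_calibration(c);pr=lambda X:cv2.projectPoints(np.array(X,float).reshape(-1,1,3),cv2.Rodrigues(np.array(cal["R"]))[0],np.array(cal["t"],float).ravel(),np.array(cal["mtx"]),None)[0][:,0].round(1).tolist()
    print(c,"tip pred",pr([e[0],e[1],e[2]-42.9]),"collar under",pr([e[0],e[1],e[2]-8.9]),"headtop",pr([e[0],e[1],e[2]+35]))
E
```

```text
t: 6.65
ee_pos: [544.8, 28.4, 159.4]
orientation: [-3.051, -0.743, 0.004]
ft_force: [-0.8, -0.2, -0.9]
width: 20.1
grasp_force: 30.0
[545.11290035  29.45084089 159.98429294] [ 0.09630437  0.16429571 -1.83768026] [-0.03184121 -0.02887096 -0.04832432]
scene tip pred [[225.8, 148.5]] collar under [[225.3, 135.8]] headtop [[224.6, 118.5]]
top tip pred [[321.7, 196.6]] collar under [[324.7, 195.9]] headtop [[328.8, 194.9]]
```

View pics/s4.png

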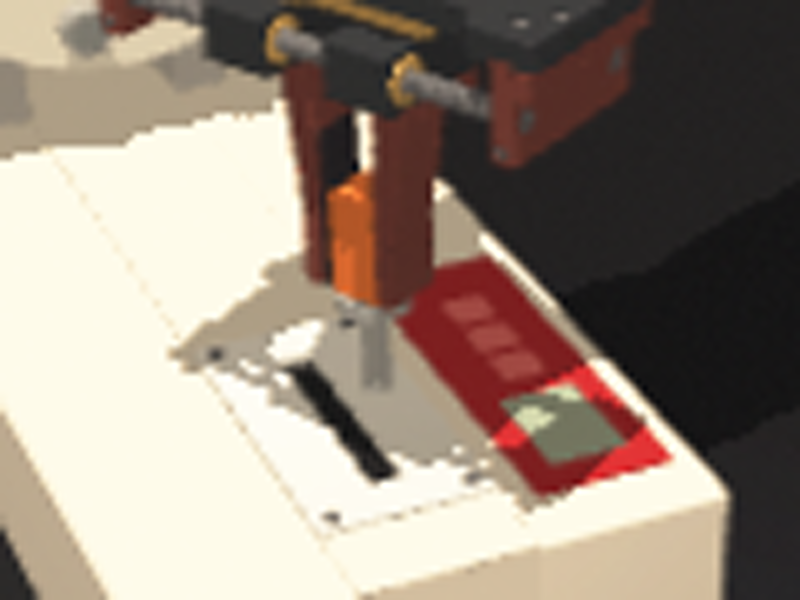

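The shank is over the +y half of the slot, with its tip at crop (377,388), within half a pixel of where the TCP predicts it. I'll lower it and feel for contact height: plate 85, strip 81.

```bash
python3 -m creep '[0.0005,-0.001,-0.012,0,0.0005,-0.001,-0.022,0,0.0005,-0.001,-0.027,0,0.0005,-0.001,-0.028,0,0.0005,-0.001,-0.028,0,0.0005,-0.001,-0.028,0]'
python3 - <<'E'
from h import *
im,W=cloud("scene")
o=get_obs();e=o['ee_pos'];print(e,o['ft_force'],o['moment'])
cv2.imwrite("pics/s5.png",cv2.resize(im[120:180,190:270,::-1],(800,600),interpolation=cv2.INTER_CUBIC))
E
```

```text
t: 7.25
ee_pos: [546.4, 27.5, 132.7]
orientation: [-3.052, -0.745, 0.0]
ft_force: [0.1, 0.1, -0.4]
width: 19.6
grasp_force: 30.0
[546.57073638  27.47169496 133.01596807] [-0.40964946  0.07836738 -1.43066202] [0.0121563  0.04548524 0.01877989]
```

View pics/s5.png

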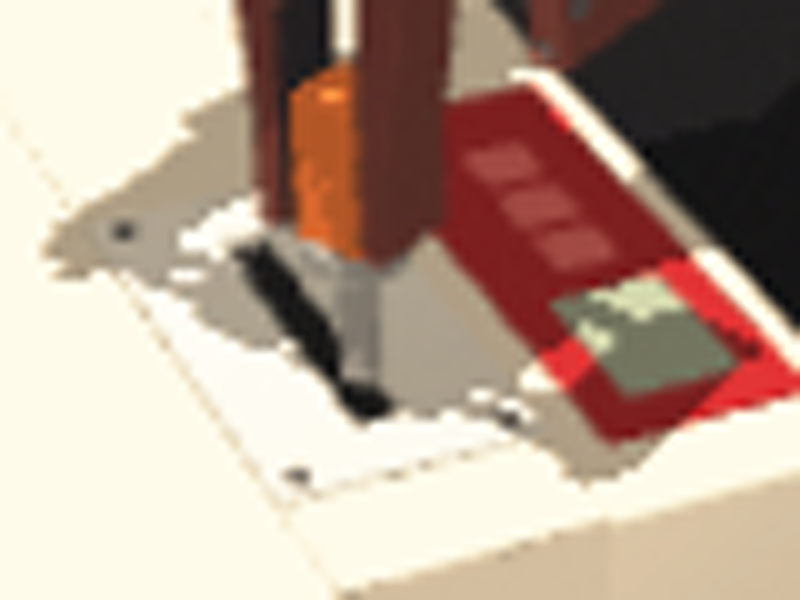

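The tip (crop 362,375) hangs 5 mm above the slot, lined up with its axis near the +y end (370,410). I'll lower it in small steps.

```bash
python3 -m creep '[-0.0005,0,-0.002,0,-0.0005,0,-0.003,0,-0.0005,0,-0.004,0,-0.0005,0,-0.005,0,-0.0005,0,-0.006,0,-0.0005,0,-0.007,0,-0.0005,0,-0.007,0,-0.0005,0,-0.007,0]'; python3 -m creep '[0,0,-0.001,0,0,0,-0.001,0,0,0,-0.001,0]'
```

```text
t: 7.97
ee_pos: [545.8, 27.3, 125.8]
orientation: [-3.052, -0.745, 0.0]
ft_force: [0.2, 0.2, -1.4]
width: 19.8
grasp_force: 30.0
t: 8.22
ee_pos: [545.8, 27.4, 124.8]
orientation: [-3.052, -0.745, 0.0]
ft_force: [0.2, 0.2, -1.6]
width: 19.8
grasp_force: 30.0
```

```bash
python3 -m creep '[0,0,-0.001,0,0,0,-0.001,0,0,0,-0.001,0]'; python3 -m creep '[0,0,-0.001,0,0,0,-0.001,0,0,0,-0.001,0]'
```

```text
t: 8.47
ee_pos: [545.9, 27.3, 123.9]
orientation: [3.052, 0.745, 0.0]
ft_force: [-0.4, -0.9, -1.0]
width: 20.0
grasp_force: 30.0
t: 8.72
ee_pos: [545.9, 27.4, 123.0]
orientation: [-3.052, -0.745, -0.0]
ft_force: [-0.5, 0.2, 2.0]
width: 19.6
grasp_force: 30.0
```

```bash
python3 -m creep '[0,0,-0.001,0,0,0,-0.0015,0,0,0,-0.0015,0,0,0,-0.0015,0]'; python3 -m creep '[0,0,0,0]'
```

```text
t: 9.05
ee_pos: [545.9, 27.4, 121.5]
orientation: [-3.052, -0.745, -0.0]
ft_force: [-1.7, 0.8, 3.1]
width: 20.0
grasp_force: 30.0
t: 9.13
ee_pos: [545.9, 27.4, 121.5]
orientation: [3.052, 0.745, 0.0]
ft_force: [-0.8, 0.9, 2.7]
width: 20.0
grasp_force: 30.0
```

In contact with the strip at about 4.5 N, tip about 1.8 mm in (step 2 met). I'll press slightly more and slide toward -y up to where the socket's range begins.

```bash
cat > chk.py <<'E'
import sys
from workcell import get_obs
o=get_obs();f=o["ft_force"];e=o["ee_pos"]
print(round(o["t"],2),e.round(1) if hasattr(e,'round') else e,[round(float(x),1) for x in f])
sys.exit(int(f[2]<1.0 or max(abs(f[0]),abs(f[1]))>5))
E
python3 -m creep '[0,0,-0.001,0,0,-0.001,-0.001,0,-0.0001,-0.002,-0.001,0,-0.0001,-0.003,-0.001,0,-0.0002,-0.004,-0.001,0,-0.0002,-0.005,-0.001,0]'; python3 -m creep '[-0.0001,-0.001,0,0,-0.0001,-0.002,0,0,-0.0001,-0.002,0,0]'
```

```text
t: 9.63
ee_pos: [546.0, 22.4, 120.6]
orientation: [3.052, 0.745, 0.001]
ft_force: [0.9, 3.0, 5.2]
width: 20.0
grasp_force: 30.0
t: 9.88
ee_pos: [545.7, 20.2, 120.5]
orientation: [3.052, 0.745, 0.001]
ft_force: [0.5, 2.2, 4.5]
width: 19.9
grasp_force: 30.0
```

```bash
C='python3 chk.py'; (python3 -m creep '[-0.0001,-0.001,0,0]' >/dev/null && $C && python3 -m creep '[-0.0001,-0.001,0,0]' >/dev/null && $C && python3 -m creep '[-0.0001,-0.001,0,0]' >/dev/null && $C && python3 -m creep '[0,-0.001,0,0]' >/dev/null && $C && python3 -m creep '[0,-0.001,0,0]' >/dev/null && $C && python3 -m creep '[0,-0.001,0,0]' >/dev/null && $C && python3 -m creep '[0,-0.001,0,0]' >/dev/null && $C && python3 -m creep '[0,-0.001,0,0]' >/dev/null && $C && python3 -m creep '[0,-0.001,0,0]' >/dev/null && $C && python3 -m creep '[0,-0.001,0,0]' >/dev/null && $C && echo END)
```

```text
9.97 [545.6  19.4 120.4] [0.8, 4.1, 4.1]
10.05 [545.4  18.3 120.4] [-0.4, 3.3, 4.0]
10.13 [545.2  17.3 120.4] [0.4, 3.2, 5.1]
10.22 [545.2  16.3 120.4] [0.9, 3.9, 4.6]
10.3 [545.1  15.3 120.4] [-0.4, 3.9, 4.6]
10.38 [545.1  14.3 120.4] [-0.4, 2.7, 5.1]
10.47 [545.1  13.3 120.3] [1.0, 3.3, 4.3]
10.55 [545.1  12.3 120.3] [-0.4, 3.7, 4.8]
10.63 [545.2  11.3 120.4] [0.3, 2.5, 4.3]
10.72 [545.2  10.3 120.4] [-0.1, 3.9, 4.3]
END
```

```bash
sed -i 's/>5)/>8)/' chk.py; C='python3 chk.py'; (python3 -m creep '[-0.0001,-0.001,0,0]' >/dev/null && $C && python3 -m creep '[0,-0.001,0,0]' >/dev/null && $C && python3 -m creep '[-0.0001,-0.001,0,0]' >/dev/null && $C && python3 -m creep '[0,-0.001,0,0]' >/dev/null && $C && python3 -m creep '[-0.0001,-0.001,0,0]' >/dev/null && $C && python3 -m creep '[0,-0.001,0,0]' >/dev/null && $C && python3 -m creep '[-0.0001,-0.001,0,0]' >/dev/null && $C && python3 -m creep '[0,-0.001,0,0]' >/dev/null && $C && python3 -m creep '[-0.0001,-0.001,0,0]' >/dev/null && $C && python3 -m creep '[0,-0.001,0,0]' >/dev/null && $C && python3 -m creep '[0,-0.001,0,0]' >/dev/null && $C && python3 -m creep '[-0.0001,-0.001,0,0]' >/dev/null && $C && python3 -m creep '[0,-0.001,0,0]' >/dev/null && $C && python3 -m creep '[-0.0001,-0.001,0,0]' >/dev/null && $C && python3 -m creep '[0,-0.001,0,0]' >/dev/null && $C && echo END)
```

```text
10.8 [545.1   9.2 120.4] [-0.6, 3.3, 4.3]
10.88 [545.1   8.3 120.4] [-0.8, 2.6, 4.8]
10.97 [545.1   7.3 120.4] [0.7, 2.6, 4.9]
11.05 [545.1   6.3 120.4] [-0.2, 3.6, 5.3]
11.13 [545.    5.3 120.4] [0.6, 3.7, 4.6]
11.22 [545.    4.3 120.4] [0.6, 2.5, 4.2]
11.3 [544.9   3.2 120.4] [0.1, 3.8, 4.7]
11.38 [544.8   2.3 120.4] [1.2, 3.1, 4.9]
11.47 [544.8   1.3 120.4] [-0.1, 2.8, 4.4]
11.55 [5.447e+02 3.000e-01 1.204e+02] [-0.7, 2.9, 5.0]
11.63 [544.7  -0.7 120.4] [-0.5, 3.1, 4.7]
11.72 [544.6  -1.7 120.4] [0.5, 2.9, 4.8]
11.8 [544.6  -2.7 120.4] [0.1, 2.5, 4.3]
11.88 [544.6  -3.7 120.4] [0.4, 3.5, 3.8]
11.97 [544.5  -4.8 120.4] [-0.6, 3.5, 4.9]
END
```

```bash
C='python3 chk.py'; (python3 -m creep '[-0.0001,-0.001,0,0]' >/dev/null && $C && python3 -m creep '[0,-0.001,0,0]' >/dev/null && $C && python3 -m creep '[-0.0001,-0.001,0,0]' >/dev/null && $C && python3 -m creep '[0,-0.001,0,0]' >/dev/null && $C && python3 -m creep '[-0.0001,-0.001,0,0]' >/dev/null && $C && python3 -m creep '[0,-0.001,0,0]' >/dev/null && $C && python3 -m creep '[-0.0001,-0.001,0,0]' >/dev/null && $C && python3 -m creep '[0,-0.001,0,0]' >/dev/null && $C && python3 -m creep '[-0.0001,-0.001,0,0]' >/dev/null && $C && python3 -m creep '[0,-0.001,0,0]' >/dev/null && $C && python3 -m creep '[0,-0.001,0,0]' >/dev/null && $C && python3 -m creep '[-0.0001,-0.001,0,0]' >/dev/null && $C && python3 -m creep '[0,-0.001,0,0]' >/dev/null && $C && python3 -m creep '[-0.0001,-0.001,0,0]' >/dev/null && $C && python3 -m creep '[0,-0.001,0,0]' >/dev/null && $C && echo END)
```

```text
12.05 [544.5  -5.8 120.4] [0.3, 3.0, 4.4]
12.13 [544.4  -6.8 120.3] [-0.8, -1.1, -0.2]
```

The support is lost at y = -6.8, so this is the socket. I'll nudge to its middle and go down.

```bash
C='python3 -c "from workcell import get_obs as g;o=g();print(o[\"t\"],o[\"ee_pos\"].round(1),o[\"ft_force\"].round(1),o[\"moment\"].round(2))"'; python3 -m creep '[0,-0.0005,-0.001,0,0,-0.0005,-0.002,0,0,-0.0005,-0.003,0,0,-0.0005,-0.003,0]' ; python3 -m creep '[0,0,-0.002,0,0,0,-0.003,0]'
```

```text
t: 12.47
ee_pos: [543.8, -7.4, 116.7]
orientation: [-3.052, -0.745, 0.002]
ft_force: [0.3, -0.1, -0.5]
width: 20.2
grasp_force: 30.0
t: 12.63
ee_pos: [544.2, -7.2, 114.0]
orientation: [-3.052, -0.745, 0.001]
ft_force: [0.3, -0.2, -1.2]
width: 19.8
grasp_force: 30.0
```

```bash
python3 -m creep '[0,0,-0.003,0,0,0,-0.006,0,0,0,-0.008,0,0,0,-0.008,0]' && python3 -m creep '[0,0,-0.003,0,0,0,-0.006,0,0,0,-0.008,0,0,0,-0.0085,0,0,0,-0.0085,0]'
```

```text
t: 12.97
ee_pos: [544.3, -7.1, 105.9]
orientation: [-3.052, -0.745, 0.001]
ft_force: [0.2, -0.6, -0.5]
width: 19.8
grasp_force: 30.0
t: 13.38
ee_pos: [544.4, -7.1, 97.7]
orientation: [-3.052, -0.745, 0.0]
ft_force: [0.5, -0.7, -0.8]
width: 20.1
grasp_force: 30.0
```

```bash
python3 -m creep '[0,0,-0.001,0,0,0,-0.002,0,0,0,-0.002,0]' && python3 -m creep '[0,0,-0.001,0,0,0,-0.001,0]' && python3 -m creep '[0,0,-0.0008,0,0,0,-0.0008,0]'
```

```text
t: 13.63
ee_pos: [544.4, -7.1, 95.8]
orientation: [-3.052, -0.745, 0.0]
ft_force: [0.1, -0.2, -1.4]
width: 20.0
grasp_force: 30.0
t: 13.8
ee_pos: [544.4, -7.1, 94.8]
orientation: [-3.052, -0.745, -0.0]
ft_force: [0.2, -0.8, -0.5]
width: 19.7
grasp_force: 30.0
t: 13.97
ee_pos: [544.4, -7.1, 94.0]
orientation: [-3.052, -0.745, 0.0]
ft_force: [-0.1, -0.3, -1.2]
width: 20.0
grasp_force: 30.0
```

```bash
python3 -m creep '[0,0,-0.0008,0,0,0,-0.0008,0]' && python3 -m creep '[0,0,-0.0008,0,0,0,-0.0008,0]'
```

```text
t: 14.13
ee_pos: [544.5, -7.1, 93.3]
orientation: [-3.052, -0.745, 0.0]
ft_force: [-0.4, 0.1, 1.4]
width: 20.1
grasp_force: 30.0
t: 14.3
ee_pos: [544.5, -7.1, 92.6]
orientation: [3.052, 0.745, 0.0]
ft_force: [-0.9, -0.1, 2.7]
width: 19.8
grasp_force: 30.0
```

The collar is seated on the gasket. I'll release it and withdraw.

```bash
python3 -m creep '[0,0,0,0,0,0,0,0,0,0,0,0,0,0,0,0,0,0,0,0,0,0,0,0]' 0.7 && python3 -m creep '[0,0,0.01,0,0,0,0.03,0,0,0,0.06,0,0,0,0.09,0,0,0,0.12,0,-0.04,0,0.14,0,-0.08,0,0.14,0,-0.11,0,0.14,0,-0.11,0,0.14,0,-0.11,0,0.14,0]'
python3 - <<'E'
from h import *
im,W=cloud("scene")
cv2.imwrite("pics/s6.png",cv2.resize(im[90:180,170:290,::-1],(800,600),interpolation=cv2.INTER_CUBIC))
H=cv2.cvtColor(im,cv2.COLOR_RGB2HSV); m=(H[...,0]<18)&(H[...,1]>150)&(H[...,0]>6)&(abs(W[...,0]-544)<30)&(abs(W[...,1]+7)<30)
print(m.sum(),W[m].mean(0).round(1),W[m][:,2].max().round(1))
E
```

```text
t: 14.8
ee_pos: [544.5, -7.1, 92.4]
orientation: [-3.052, -0.745, 0.0]
ft_force: [0.7, -0.4, -0.0]
width: 56.7
grasp_force: 0.0
t: 15.63
ee_pos: [433.6, -7.1, 233.5]
orientation: [3.052, 0.745, 0.002]
ft_force: [-0.2, 0.4, 0.5]
width: 61.5
grasp_force: 0.0
166 [545.5  -2.4 115.1] 131.4
```

View pics/s6.png

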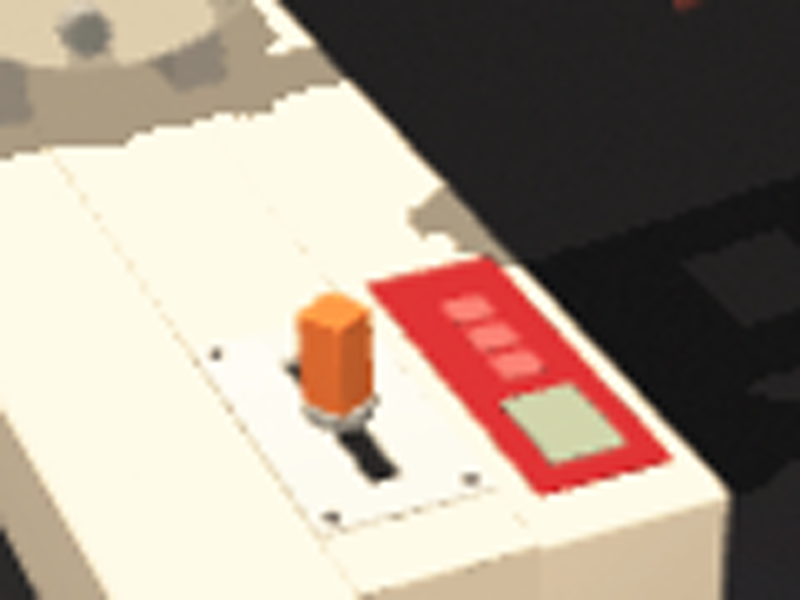

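The pin stands upright with its collar on the plate (crop 337,355). The head's top reads about 131 mm against 129 expected, and the robot is clear.

```bash
python3 -c "
from workcell import ticket
print(ticket.close_job())"
```

```text
the job is handed in; nothing more can be done
None
```

The locking pin is in the hidden socket, upright with its collar on the cover plate and released; I handed the job in with the robot clear at about 16 s, but no verdict came back.

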